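Clear the engraver's bench: blanks to their trays, handpiece to its rest

ROBOT

A 6-joint arm with a two-finger parallel gripper is mounted at the origin on the work surface; the furniture and walls round the work are solid. World frame = base frame: x ahead of the robot, y to its left, z up, the work surface at z = 0. Lengths are in m, angles in rad, forces in N, time in s.
With the tool pointing down it reaches from about 0.275 to 0.975 m from the base axis. Payload 8.4 kg.
Tool frame: the origin (TCP) lies between the finger pads; the fingertips stand 14 mm ahead of it and the grasp point (between the pads) lies 5 mm behind it; z points along the fingers, y is the line along which they close (so a half turn about z gives the same grasp; the last joint's range is limited). The gripper opens to 92 mm and grips with 3 to 60 N. Pads are 20 mm wide; open, the fingers measure 128 mm over their backs; the gripper's body (75 mm by 189 mm) begins 69 mm behind the grasp point.
Start: joints at [-1.273, 0.353, 1.633, -0, 1.155, -0.002], TCP at [0.185, -0.597, 0.229] pointing down, gripper open.
Joint ranges: [-2.63, 2.63], [-0.92, 2.1], [0.06, 2.66], [-1.3, 4.44], [0, 2.69], [-3.02, 3.02]. Speed limits (rad/s): [2.22, 2.22, 2.79, 3.14, 3.14, 3.14].

INTERFACE

Orientations are given as a unit quaternion [x, y, z, w].
In Python, from cell import * gives the robot as it stands.
- The arm moves only by the tool servo_tool, never from a script. Its argument "plan" is a list of rows, each a list of 3 entries, a list of its own where there are three numbers: the finger opening in mm, from 0 to 91.9, then the shift along the tool's x, y, z in mm, then the turn about the tool's z in rad. In form: [[fingers, [tx, ty, tz], twist], ...]. A call has 1 to 12 rows; each row shifts and turns the commanded pose from where the row before left it, along the tool's axes as they then stand; what a row does not reach is not made up. A row lasts 1/8 s, in which the tool goes at most 62.5 mm and 10.7 degrees, less where a joint would pass 70% of its speed; a pose out of reach is approached as far as the arm can. A call is refused whole if a number of a shift passes 62.5 or a number of a turn 0.188, either way. A call with a gripper value outside its range is refused whole. The fingers move at their own pace and stop on an object; "squeeze" is the grip in N (left out, the last holds). Time passes only in rows, so rows that do not move let the fingers close. It gives the time, the measured TCP pose, the force, the opening and the grip force at its end, in the units of the state.
- read_state(): the state, without advancing time (a new reading comes with each control period).
- read_camera(name): name is "scene" or "top" or "wrist"; returns (picture, depth): 384x512x3 uint8, blue, green, red; 384x512 float32, m along the optical axis (not along the pixel's ray), 0 where there is no reading.
- camera_model(name): a dict with "mtx" (3x3 intrinsics, pixels), "world_to_cam" (4x4, takes a point from world to camera coordinates). Camera axes: x right, y down, z forward; pixel columns grow to the right and rows downward; lengths in m; the calibration is good to about 2 mm. The wrist camera is an equidistant fisheye: a pixel r from the principal point sees the ray r / f radians off the axis. A picture is of the moment at which its call begins: read the wrist's pose just before it. camera_model takes no time and is no camera call; for the wrist camera it gives the pose at the moment of the call.
- finish_job(): hands the job in; it is judged then, once.
The state is a dict: "t": time; "joint_pos": joint angles; "dq": joint speeds; "joint_efforts": joint torques, N m; "eef_pos": TCP position; "eef_rot": TCP orientation; "force": force on the tool from outside, world axes, zero at the start; "ft_torque": the same for the moment, N m; "width": finger opening in m; "finger_force": force on a finger pad.
Only numpy, scipy, OpenCV 4.12 (cv2) and the standard library are available. Lean on these libraries where they do the work, as an engineer would, in place of code of your own. Each camera call takes 0.05 s, during which the arm holds its last target. There are 200 camera calls.

TASK

Clear up after the engraving lesson. Lay each of the three loose practice blanks flat and face up on the floor of the stock tray that carries the same kind of blank on its label board, and lay the engraving handpiece in its wooden rest so that it lies along the rest, in both V posts and about centred. Leave the black loupe standing where it is, and let go of everything.

Things in the scene. Friction and masses are not known exactly. Their poses are not given: they have to be found in the camera images.
- blank_short: Short oblong aluminium tag blank with round ends, 34 x 52 mm, 9 mm thick, about 40 g, lying flat and face up on the bench, loose. Origin: centre of its underside; x along its short side. Grip it across the 34 mm.
- blank_square: Square dark slate blank with slightly rounded corners, 46 x 46 mm, 9 mm thick, about 50 g, lying flat and face up on the bench, loose. Origin: centre of its underside; x along its short side (both sides are equal). Grip it across either pair of sides.
- blank_long: Long oblong wooden tag blank with round ends, 30 x 60 mm, 10 mm thick, about 12 g, lying flat and face up on the bench, loose. Origin: centre of its underside; x along its short side. Grip it across the 30 mm.
- handpiece: Pen-shaped engraving handpiece, bare metal, 173 mm long, 165 g, lying loose. Origin: on its axis, at mid length, 10 mm above the bench; y along the axis to the black cord end, -y to the thin burr. Barrel 19 mm thick from y=-14 to +65 mm, 22 mm collar at y=+44, taper to 7 mm at y=-61. Centre of mass near y=+10 mm: grip across the black sleeve, y=-7 to +15 mm.
- tray_short: Fixed plywood tray; a short oblong aluminium blank, 34 x 52 mm is screwed on its sloping back board as label. Origin: underside, below the inner floor's centre; z up, x from front to label board, y across. Inside 80 mm along x, 110 along y; floor 5 mm up; walls 5 mm thick, 16 high. Board rises from x=+45 to 55 mm height at x=+77. A blank with its long side along x leaves finger room at both sides. The trays differ only in the label.
- tray_square: Fixed plywood tray; a square dark slate blank, 46 x 46 mm is screwed on its sloping back board as label. Origin: underside, below the inner floor's centre; z up, x from front to label board, y across. Inside 80 mm along x, 110 along y; floor 5 mm up; walls 5 mm thick, 16 high. Board rises from x=+45 to 55 mm height at x=+77. A blank with its long side along x leaves finger room at both sides. The trays differ only in the label.
- tray_long: Fixed plywood tray; a long oblong wooden blank, 30 x 60 mm is screwed on its sloping back board as label. Origin: underside, below the inner floor's centre; z up, x from front to label board, y across. Inside 80 mm along x, 110 along y; floor 5 mm up; walls 5 mm thick, 16 high. Board rises from x=+45 to 55 mm height at x=+77. A blank with its long side along x leaves finger room at both sides. The trays differ only in the label.
- rest: Wooden handpiece rest, fixed: base plate 54 x 112 mm, 8 mm high, two V posts 10 mm thick at y=-42 and +42 mm, 74 mm free between them. Origin: centre of the underside; z up, y along the handpiece it carries (either way round). Each V: 45 degree flanks, bottom at x=0, z=25 mm, 45 mm wide at its top, z=47 mm. The handpiece's axis comes to lie 33 to 40 mm above the bench.
- loupe: Black watchmaker's loupe standing on the bench, 38 mm across, 30 mm high, loose; a bystander that must be left where it stands. Origin: centre of its underside.

How it is judged:
At the end, for the whole second after the job is handed in: Each blank lies flat (within 7 degrees, face up) on the inner floor of the tray labelled with its kind; the handpiece lies in both V's of the rest, its axis within 6 mm of the middle line and 10 degrees of its direction, centred to 18 mm; all at rest; the loupe not moved over 15 mm (x of blank_short in the frame of tray_short between -0.04 and 0.04 m and y of blank_short in the frame of tray_short between -0.055 and 0.055 m and z of blank_short in the frame of tray_short between 0.002 and 0.009 m and angle between each of blank_short, blank_square, blank_long's own z axis and vertical below 0.12 rad and linear speed of each of blank_short, blank_square, blank_long, handpiece below 0.02 m/s and x of blank_square in the frame of tray_square between -0.04 and 0.04 m and y of blank_square in the frame of tray_square between -0.055 and 0.055 m and z of blank_square in the frame of tray_square between 0.002 and 0.009 m and x of blank_long in the frame of tray_long between -0.04 and 0.04 m and y of blank_long in the frame of tray_long between -0.055 and 0.055 m and z of blank_long in the frame of tray_long between 0.002 and 0.009 m and x of handpiece in the frame of rest between -0.006 and 0.006 m and y of handpiece in the frame of rest between -0.018 and 0.018 m and z of handpiece in the frame of rest between 0.026 and 0.046 m and angle between the y axis of handpiece and the y axis of rest, either way round below 0.18 rad); the robot touches nothing.
It fails at once if the loupe was moved by more than 15 mm or knocked over (distance of loupe from where it was at the start of the episode above 0.015 m or angle between loupe's own z axis and vertical above 0.4 rad).
It also fails if it takes over 102 s, if anything falls off the work surface, if the arm or the gripper's body presses on something with over 40 N, if the wrist force passes 120 N, or if a joint passes its speed limit or range.

## Working session

There is one attempt and no reset: what is moved stays moved. The work goes in short steps, Python scripts to look and compute and a tool call to move; the robot and the scene stay as the last step left them, time stands still between calls to the robot, and variables do not carry over. Pictures are saved under pics/ and viewed, at most 14 in all, crops included, and the job is handed in when it is done.

Besides the shell and the picture viewer there is one more tool, called after "Request:" in YAML: its name, and indented under it one key for each argument. servo_tool: Moves the arm, as the interface text tells. Its arguments: {"type":"object","properties":{"plan":{"type":"array"},"squeeze":{"type":"number"}},"required":["plan"]}

```bash
mkdir -p pics; ls; cat > h.py <<'E'
from cell import *
import numpy as np, cv2
from scipy.spatial.transform import Rotation as R
def cloud(name):
    im,d=read_camera(name); m=camera_model(name); K=m["mtx"]; T=np.linalg.inv(m["world_to_cam"])
    v,u=np.mgrid[:d.shape[0],:d.shape[1]]
    P=np.stack([(u-K[0][2])/K[0][0]*d,(v-K[1][2])/K[1][1]*d,d],-1)
    return im,d,P@T[:3,:3].T+T[:3,3]
E
python3 - <<'E'
from h import *
for n in("top","scene"):
    im,d,P=cloud(n); cv2.imwrite(f"pics/{n}.png",im); np.savez(f"{n}.npz",im=im,d=d,P=P)
    print(n,camera_model(n))
cv2.imwrite("pics/top0.png",cv2.resize(cv2.imread("pics/top.png"),(800,600)))
print(read_state())
E
```

```text
pics
top {'mtx': array([[438.94266686,   0.        , 258.758369  ],
       [  0.        , 438.94266686, 190.80969702],
       [  0.        ,   0.        ,   1.        ]]), 'world_to_cam': array([[ 0.01998764, -0.99978281, -0.00590109,  0.09427163],
       [-0.99856929, -0.01966989, -0.04972384,  0.45865214],
       [ 0.04959697,  0.00688651, -0.99874557,  1.05335724],
       [ 0.        ,  0.        ,  0.        ,  1.        ]])}
scene {'mtx': array([[437.3539067 ,   0.        , 250.8884893 ],
       [  0.        , 437.3539067 , 189.95262669],
       [  0.        ,   0.        ,   1.        ]]), 'world_to_cam': array([[-0.76621659, -0.6425807 , -0.00147911,  0.41816585],
       [-0.47931915,  0.57307272, -0.66471107,  0.20449943],
       [ 0.42797814, -0.50860369, -0.74709906,  0.7918968 ],
       [ 0.        ,  0.        ,  0.        ,  1.        ]])}
{'t': 0.1, 'joint_pos': array([-1.27340198e+00,  3.53554460e-01,  1.63405537e+00,  2.33391190e-06,
        1.15518459e+00, -2.38071032e-03]), 'dq': array([ 0.000117  , -0.00224659, -0.0016355 , -0.00127779, -0.00052391,
       -0.00044896]), 'joint_efforts': array([ 3.73478533e-04, -5.94909132e+01, -3.34929872e+01,  6.99992222e-02,
        1.83422881e-02, -3.28896351e-05]), 'eef_pos': array([ 0.18445461, -0.59672031,  0.22795589]), 'eef_rot': array([ 9.88787771e-01,  1.49326431e-01, -8.72573504e-05, -5.94513419e-04]), 'force': array([0.66525739, 1.15059169, 0.93246953]), 'ft_torque': array([-0.01466831,  0.00630422, -0.01070473]), 'finger_force': 0.0, 'width': 0.09191388967816842}
```

View pics/top0.png

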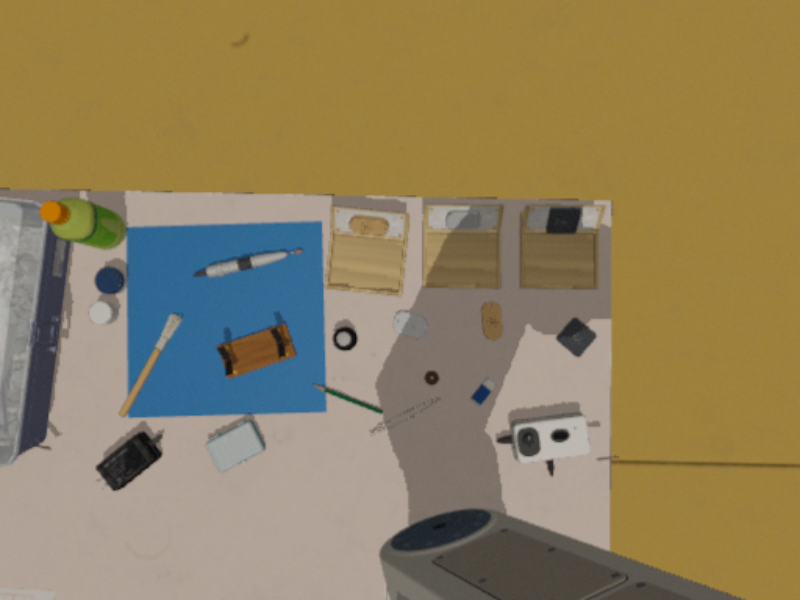

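View pics/scene.png

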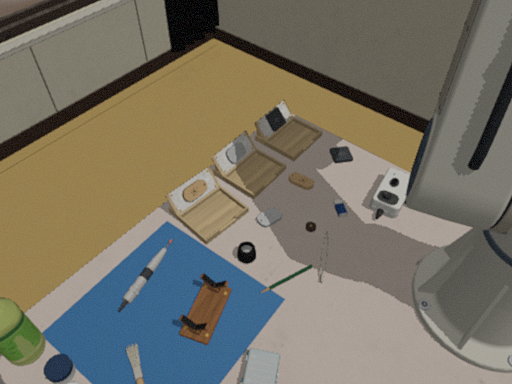

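The top view (800x600) shows the trays from left to right as long (368,250), short (462,247) and square (558,247). The aluminium blank is at (409,323), the wooden one at (492,320) and the slate one at (576,337). The loupe is at (345,338), the handpiece at (248,263) with its cord end to the left, and the rest at (257,350).

```bash
python3 - <<'E'
from h import *
D=np.load("top.npz"); P=D["P"]; im=D["im"]
rois=dict(short=(390,305,432,343,.004,.03),long=(476,294,508,346,.004,.03),square=(550,312,602,362,.004,.03),
 hand=(188,240,308,285,.004,.04),handR=(188,240,308,285,.004,.04),rest=(212,318,302,382,.004,.06),posts=(212,318,302,382,.035,.06),loupe=(328,320,362,356,.01,.05),
 tlong=(324,232,412,300,-.0,.03),tshort=(420,230,504,294,-.0,.03),tsq=(516,230,602,294,-.0,.03))
for n,(a,b,c,d,z0,z1) in rois.items():
    p=P[int(b*.64):int(d*.64)+1,int(a*.64):int(c*.64)+1].reshape(-1,3)
    lo=np.median(p[:,2][p[:,2]<.004]) if (p[:,2]<.004).any() else None
    if n[0]=='t': z0=.008
    q=p[(p[:,2]>z0)&(p[:,2]<z1)]
    (cx,cy),(w,h),ang=cv2.minAreaRect((q[:,:2]*1000).astype(np.float32))
    box=cv2.boxPoints(((cx,cy),(w,h),ang)); 
    e=(box[1]-box[0]) if np.linalg.norm(box[1]-box[0])>np.linalg.norm(box[2]-box[1]) else box[2]-box[1]
    print(n,len(q),"c",round(cx,1),round(cy,1),"size",round(w,1),round(h,1),"longdir deg",round(np.degrees(np.arctan2(e[1],e[0])),1),"z",np.round(np.percentile(q[:,2],[10,50,90])*1000,1),"bench",lo)
E
```

```text
short 274 c 420.3 94.5 size 64.5 46.8 longdir deg 85.1 z [ 5.6  8.4 10.8] bench -4.845240525575001e-05
long 276 c 426.8 -31.7 size 70.5 39.2 longdir deg 25.6 z [ 7.5  9.9 12.1] bench -1.4006731334781364e-06
square 384 c 401.4 -165.0 size 72.8 75.8 longdir deg -84.5 z [ 5.9  8.9 11.4] bench 5.674730925253613e-05
hand 466 c 509.5 347.9 size 71.5 184.5 longdir deg -88.9 z [ 5.  15.4 19.6] bench 0.0002733459761417034
handR 466 c 509.5 347.9 size 71.5 184.5 longdir deg -88.9 z [ 5.  15.4 19.6] bench 0.0002733459761417034
rest 1071 c 372.8 332.9 size 99.7 142.3 longdir deg -88.8 z [ 5.3  8.3 38.5] bench 0.00033222069305849367
posts 136 c 371.6 332.8 size 52.0 94.4 longdir deg -69.9 z [36.8 42.9 47.8] bench 0.00033222069305849367
loupe 183 c 393.9 195.6 size 33.7 34.1 longdir deg -88.6 z [17.3 24.3 30.4] bench -7.612033707016241e-05
tlong 488 c 515.1 165.1 size 120.3 97.7 longdir deg 85.4 z [ 8.9 14.9 19.1] bench 0.0012974111603293315
tshort 417 c 521.1 16.5 size 88.4 117.0 longdir deg -89.0 z [ 8.6 14.7 17.6] bench 0.0017523845612075206
tsq 502 c 523.4 -134.9 size 90.2 120.1 longdir deg -89.4 z [ 8.5 14.1 19. ] bench 0.0017172932472910851
```

```bash
cat >> h.py <<'E'
def fit(P,box,z0,z1,pr=True):
    a,b,c,d=[int(v) for v in box]
    p=cv2.medianBlur(P.astype(np.float32),5)[b:d+1,a:c+1]
    m=((p[...,2]>z0)&(p[...,2]<z1)).astype(np.uint8)
    n,l,s,_=cv2.connectedComponentsWithStats(m); k=1+np.argmax(s[1:,4])
    q=P[b:d+1,a:c+1][l==k]; q=q[abs(q[:,2]-np.median(q[:,2]))<.006]
    xy=q[:,:2]*1000; (cx,cy),(w,h),an=cv2.minAreaRect(xy.astype(np.float32)); w0,v=np.linalg.eigh(np.cov(xy.T))
    return dict(mean=xy.mean(0).round(1),c=(round(cx,1),round(cy,1)),size=(round(w,1),round(h,1)),rect=round(an,1),pca=np.degrees(np.arctan2(v[1,1],v[0,1])).round(1)%180,z=(np.median(q[:,2])*1000).round(1))
E
python3 - <<'E'
from h import *
P=np.load("top.npz")["P"]; im=np.load("top.npz")["im"]
b=lambda *a:[v*.64 for v in a]
for n,r in dict(short=(385,300,436,348),long=(472,290,512,350),square=(546,308,606,366),hand=(184,236,312,290)).items(): print(n,fit(P,b(*r),.0045,.03))
print("base",fit(P,b(206,312,306,388),.005,.013))
hsv=cv2.cvtColor(im,cv2.COLOR_BGR2HSV)
# black sleeve of the handpiece, black post pads
for n,(x0,y0,x1,y1) in dict(hand=(225,240,268,285),postL=(212,335,238,382),postR=(266,318,302,360)).items():
    x0,y0,x1,y1=[int(v*.64) for v in(x0,y0,x1,y1)]
    m=hsv[y0:y1,x0:x1,2]<80; q=P[y0:y1,x0:x1][m]; print(n,m.sum(),np.median(q,0).round(4),np.mean(q,0).round(4))
# tray floors (z~5mm)
for n,r in dict(tl=(324,230,412,300),ts=(420,228,504,294),tq=(516,228,602,294)).items(): print(n,fit(P,b(*r),.002,.0085))
E
```

```text
short {'mean': array([417.2,  95. ]), 'c': (417.2, 94.9), 'size': (50.8, 33.7), 'rect': 75.2, 'pca': np.float64(72.2), 'z': np.float64(8.4)}
long {'mean': array([425.5, -31.8]), 'c': (425.8, -32.5), 'size': (55.7, 30.5), 'rect': 6.1, 'pca': np.float64(6.800000000000011), 'z': np.float64(9.9)}
square {'mean': array([ 403.5, -163.2]), 'c': (403.2, -163.6), 'size': (46.7, 45.6), 'rect': 50.8, 'pca': np.float64(78.0), 'z': np.float64(9.1)}
hand {'mean': array([505.9, 358.6]), 'c': (506.1, 358.9), 'size': (19.0, 138.2), 'rect': 14.2, 'pca': np.float64(104.3), 'z': np.float64(16.3)}
base {'mean': array([369.4, 338.5]), 'c': (368.4, 341.3), 'size': (53.9, 82.9), 'rect': 19.6, 'pca': np.float64(110.1), 'z': np.float64(7.6)}
hand 58 [0.5067 0.3537 0.0175] [0.5068 0.3535 0.0173]
postL 103 [0.3589 0.3708 0.0337] [0.3588 0.3685 0.0424]
postR 103 [0.3872 0.2919 0.0332] [0.387  0.2919 0.0315]
tl {'mean': array([510.5, 166. ]), 'c': (509.0, 166.9), 'size': (125.4, 87.5), 'rect': 86.5, 'pca': np.float64(84.3), 'z': np.float64(4.9)}
ts {'mean': array([520.5,  16.4]), 'c': (517.4, 15.5), 'size': (88.8, 123.0), 'rect': 1.1, 'pca': np.float64(93.1), 'z': np.float64(5.0)}
tq {'mean': array([ 522.5, -135. ]), 'c': (520.1, -132.4), 'size': (115.4, 87.0), 'rect': 89.5, 'pca': np.float64(91.4), 'z': np.float64(5.1)}
```

Request:
servo_tool:
  plan:
    - [91.9,[0,0,0],0]
    - [91,[55,-20,0],0]
    - [91,[55,-20,0],0]
  squeeze: 15

```text
t: 0.48
eef_pos: [0.2784, -0.5258, 0.2284]
eef_rot: [0.989, 0.148, 0.0, -0.0]
force: [-0.2, 0.3, -0.3]
width: 0.0911
finger_force: 0.0
```

Request:
servo_tool:
  plan:
    - [80,[32.2,-44.2,0],0]
    - [80,[32.2,-44.2,0],0]
    - [80,[32.2,-44.2,0],0]
    - [80,[32.2,-44.2,0],0]
    - [80,[32.2,-44.2,0],0]
    - [80,[32.2,-44.2,0],0]
    - [80,[32.2,-44.2,0],0]
    - [80,[0,0,40],-0.1475]
    - [80,[0,0,40],-0.1475]
    - [80,[0,0,40],-0.1475]
    - [80,[0,0,40],-0.1475]
    - [80,[0,0,0],0]

```text
t: 1.98
eef_pos: [0.3998, -0.1634, 0.0667]
eef_rot: [0.903, 0.43, -0.002, -0.002]
force: [0.1, 0.2, 0.1]
width: 0.0801
finger_force: 0.0
```

```bash
cat >> h.py <<'E'
def go(x,y,z,psi,s=None):
    s=s or read_state(); p=s["eef_pos"]*1000; r=R.from_quat(s["eef_rot"]); M=r.as_matrix(); now=np.degrees(np.arctan2(M[1,0],M[0,0]))
    d=M.T@(np.array([x,y,z])-p); t=-np.radians((psi-now+180)%360-180)
    c=np.cos(np.radians(psi)),np.sin(np.radians(psi)); dw=np.array([x,y,z])-p
    print("at",p.round(1),"psi",now.round(1),"j6",s["joint_pos"][5].round(2),"| shift(now axes)",d.round(1),"twist",round(t,3),"| shift after twist",round(dw[0]*c[0]+dw[1]*c[1],1),round(dw[0]*c[1]-dw[1]*c[0],1),"t",round(s["t"],2))
E
python3 - <<'E'
from h import *
go(403.3,-163.5,16,50.8)
im,_=read_camera("wrist"); cv2.imwrite("pics/w1.png",im)
E
```

```text
at [ 399.8 -163.4   66.7] psi 50.9 j6 0.29 | shift(now axes) [ 2.2  3.  50.7] twist 0.002 | shift after twist 2.1 2.8 t 1.98
```

View pics/w1.png

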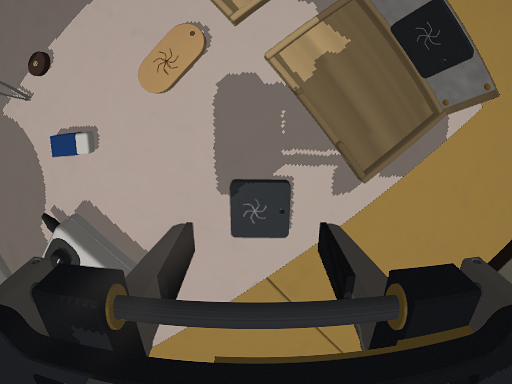

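The slate blank, at about (260,208), sits square and centred between the fingers (185 and 325), so I'll go down and grip it.

Request:
servo_tool:
  plan:
    - [80,[2.2,3,25],0]
    - [75,[0,0,20],0]
    - [70,[0,0,5.5],0]
    - [30,[0,0,0],0]
    - [30,[0,0,0],0]
    - [30,[0,0,0],0]
    - [30,[0,0,0],0]
    - [30,[0,0,0],0]
  squeeze: 20

```text
t: 3.02
eef_pos: [0.406, -0.1646, 0.0189]
eef_rot: [0.903, 0.43, 0.0, 0.0]
force: [-1.3, 0.9, 8.7]
width: 0.0455
finger_force: 20.0
```

```bash
python3 -c "
from h import *
go(520,-135,60,0.5)"
```

```text
at [ 406.  -164.6   18.9] psi 51.0 j6 0.29 | shift(now axes) [ 94.8  69.9 -41. ] twist 0.881 | shift after twist 114.2 -28.6 t 3.02
```

Request:
servo_tool:
  plan:
    - [30,[0,0,-20],0]
    - [30,[0,0,-10],0.176]
    - [30,[0,0,-10],0.176]
    - [30,[0,0,0],0.176]
    - [30,[0,0,0],0.176]
    - [30,[0,0,0],0.177]
    - [30,[38,-9.5,0],0]
    - [30,[38,-9.5,0],0]
    - [30,[38,-9.5,0],0]
    - [30,[0,0,0],0]

```text
t: 4.28
eef_pos: [0.522, -0.1346, 0.0586]
eef_rot: [1.0, 0.005, 0.001, 0.0]
force: [-1.0, 0.3, -1.0]
width: 0.0455
finger_force: 20.0
```

```bash
python3 - <<'E'
from h import *
go(520,-135,24,0.5)
im,_=read_camera("wrist"); cv2.imwrite("pics/w2.png",im)
E
```

```text
at [ 522.  -134.6   58.6] psi 0.6 j6 1.31 | shift(now axes) [-2.1  0.4 34.6] twist 0.001 | shift after twist -2.0 0.4 t 4.28
```

View pics/w2.png

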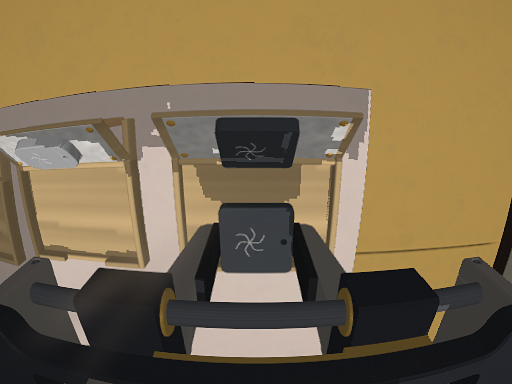

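The slate blank is held at (256,238), level and centred between the tray's side walls (180 and 335). The label ahead at (256,142) is the slate one. Next I lower it to the floor.

Request:
servo_tool:
  plan:
    - [30,[-2,0,15],0]
    - [30,[0,0,13],0]
    - [30,[0,0,6],0]
    - [30,[0,0,0],0]

```text
t: 4.82
eef_pos: [0.5165, -0.135, 0.0234]
eef_rot: [1.0, 0.004, -0.001, -0.0]
force: [-0.3, 0.8, 0.0]
width: 0.0457
finger_force: 20.0
```

Request:
servo_tool:
  plan:
    - [30,[0,0,1.5],0]
    - [30,[0,0,0],0]
    - [60,[0,0,0],0]
    - [60,[0,0,0],0]
    - [60,[0,0,0],0]
    - [60,[0,0,-30],0]
    - [60,[0,0,-40],0]
    - [60,[0,0,0],0]

```text
t: 5.82
eef_pos: [0.5194, -0.1355, 0.0952]
eef_rot: [1.0, 0.004, 0.003, 0.001]
force: [0.7, -0.2, -0.3]
width: 0.0601
finger_force: 0.0
```

```bash
python3 - <<'E'
from h import *
go(425.7,-32,60,6.5)
im,_=read_camera("wrist"); cv2.imwrite("pics/w3.png",im)
E
```

```text
at [ 519.4 -135.5   95.2] psi 0.5 j6 1.3 | shift(now axes) [ -92.9 -104.4   34.6] twist -0.105 | shift after twist -81.3 -113.4 t 5.83
```

View pics/w3.png

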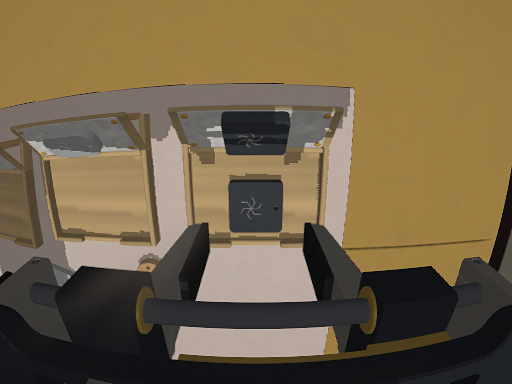

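The slate blank lies flat in its tray at (256,206). Next is the wooden one.

Request:
servo_tool:
  plan:
    - [70,[-31,-34.8,0],0]
    - [70,[-31,-34.8,0],0]
    - [70,[-31,-34.8,0],0]
    - [70,[0,0,30],-0.105]
    - [70,[0,0,10],0]
    - [70,[0,0,0],0]
    - [70,[0,0,0],0]

```text
t: 6.75
eef_pos: [0.4239, -0.0317, 0.0528]
eef_rot: [0.998, 0.056, 0.0, 0.0]
force: [1.2, -0.1, -0.1]
width: 0.0702
finger_force: 0.0
```

```bash
python3 - <<'E'
from h import *
go(425.7,-32,16,6.5)
E
```

```text
at [423.9 -31.7  52.8] psi 6.4 j6 1.38 | shift(now axes) [ 1.8  0.5 36.8] twist -0.002 | shift after twist 1.8 0.5 t 6.75
```

Request:
servo_tool:
  plan:
    - [65,[1.8,0,20],0]
    - [60,[0,0,15],0]
    - [55,[0,0,2],0]
    - [20,[0,0,0],0]
    - [20,[0,0,0],0]
    - [20,[0,0,0],0]
    - [20,[0,0,0],0]
    - [20,[0,0,0],0]
  squeeze: 15

```text
t: 7.75
eef_pos: [0.4256, -0.0312, 0.0161]
eef_rot: [0.998, 0.057, 0.0, 0.0]
force: [-1.3, -1.3, 6.2]
width: 0.0296
finger_force: 15.0
```

```bash
python3 - <<'E'
from h import *
go(510,166,60,-4.5)
E
```

```text
at [425.6 -31.2  16.1] psi 6.5 j6 1.38 | shift(now axes) [ 106.3 -186.4  -43.9] twist 0.192 | shift after twist 68.6 -203.2 t 7.75
```

Request:
servo_tool:
  plan:
    - [20,[0,0,-25],0]
    - [20,[0,0,-20],0.096]
    - [20,[0,0,0],0.096]
    - [20,[17,-50.8,0],0]
    - [20,[17,-50.8,0],0]
    - [20,[17,-50.8,0],0]
    - [20,[17,-50.8,0],0]
    - [20,[0,0,0],0]
    - [20,[0,0,0],0]

```text
t: 8.88
eef_pos: [0.5079, 0.1657, 0.0603]
eef_rot: [0.999, -0.039, -0.001, 0.0]
force: [-0.3, 0.1, -0.3]
width: 0.0293
finger_force: 15.0
```

```bash
python3 - <<'E'
from h import *
go(510,166,21,-4.5)
im,_=read_camera("wrist"); cv2.imwrite("pics/w4.png",im)
E
```

```text
at [507.9 165.7  60.3] psi -4.4 j6 1.96 | shift(now axes) [ 2.1 -0.4 39.3] twist 0.001 | shift after twist 2.0 -0.4 t 8.88
```

View pics/w4.png

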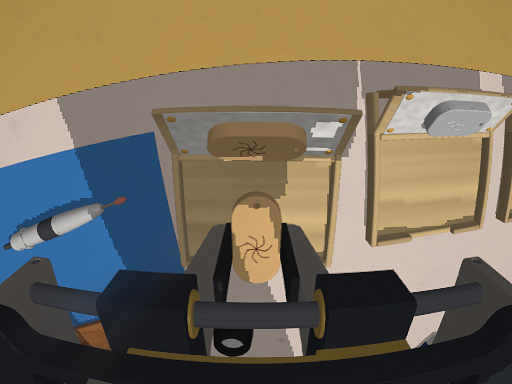

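The wooden blank is held at (256,238) over the tray whose label at (256,142) is wooden. I lower and release it.

Request:
servo_tool:
  plan:
    - [20,[1,0,20],0]
    - [20,[0,0,15],0]
    - [20,[0,0,4],0]
    - [20,[0,0,0],0]
    - [20,[0,0,0.5],0]
    - [50,[0,0,0],0]
    - [50,[0,0,0],0]
    - [50,[0,0,0],0]
    - [50,[0,0,-30],0]
    - [50,[0,0,-40],0]
    - [50,[0,0,0],0]

```text
t: 10.3
eef_pos: [0.5118, 0.1667, 0.0938]
eef_rot: [0.999, -0.039, 0.002, -0.001]
force: [-0.7, 0.0, 0.1]
width: 0.05
finger_force: 0.0
```

```bash
python3 - <<'E'
from h import *
go(417.2,95,60,73.5)
im,_=read_camera("wrist"); cv2.imwrite("pics/w5.png",im)
E
```

```text
at [511.8 166.7  93.8] psi -4.5 j6 1.96 | shift(now axes) [-88.9  79.   33.2] twist -1.361 | shift after twist -95.6 -70.4 t 10.3
```

View pics/w5.png

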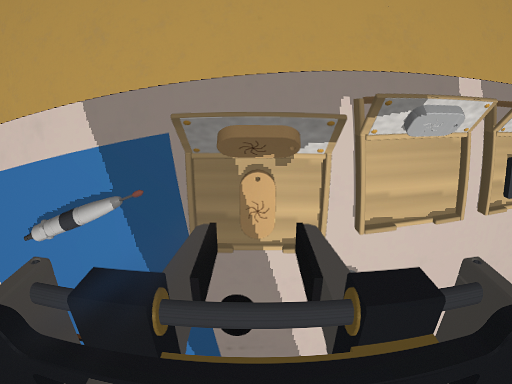

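The wooden blank lies flat at (258,205) in its tray. Next is the aluminium one.

Request:
servo_tool:
  plan:
    - [50,[-44.5,39.5,0],0]
    - [50,[-44.5,39.5,0],0]
    - [50,[0,0,0],-0.17]
    - [50,[0,0,0],-0.17]
    - [50,[0,0,0],-0.17]
    - [50,[0,0,0],-0.17]
    - [50,[0,0,0],-0.17]
    - [50,[0,0,0],-0.17]
    - [50,[0,0,0],-0.17]
    - [50,[0,0,20],-0.17]
    - [50,[0,0,10],0]
    - [50,[0,0,0],0]

```text
t: 11.85
eef_pos: [0.4139, 0.094, 0.06]
eef_rot: [0.803, 0.596, -0.001, -0.001]
force: [-0.2, 0.4, 0.4]
width: 0.0501
finger_force: 0.0
```

```bash
python3 - <<'E'
from h import *
go(417.2,95,16,73.5)
im,_=read_camera("wrist"); cv2.imwrite("pics/w6.png",im)
E
```

```text
at [413.9  94.   60. ] psi 73.2 j6 0.51 | shift(now axes) [ 2.  3. 44.] twist -0.005 | shift after twist 1.9 2.9 t 11.85
```

View pics/w6.png

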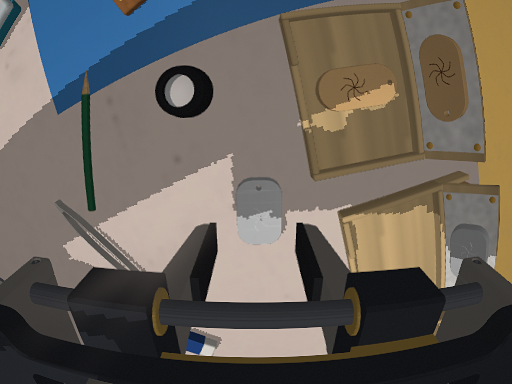

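The aluminium blank at (260,211) is aligned and about 3 mm to the right of mid-fingers, which agrees with the computed shift.

Request:
servo_tool:
  plan:
    - [50,[2,3,22],0]
    - [50,[0,0,20],0]
    - [50,[0,0,2],0]
    - [20,[0,0,0],0]
    - [20,[0,0,0],0]
    - [20,[0,0,0],0]
    - [20,[0,0,0],0]
  squeeze: 20

```text
t: 12.78
eef_pos: [0.4189, 0.0954, 0.0178]
eef_rot: [0.802, 0.598, 0.001, 0.0]
force: [-1.5, -0.4, 8.2]
width: 0.0332
finger_force: 20.1
```

```bash
python3 - <<'E'
from h import *
go(519,16,60,1)
E
```

```text
at [418.9  95.4  17.8] psi 73.4 j6 0.51 | shift(now axes) [-47.5 118.6 -42.1] twist 1.264 | shift after twist 98.7 81.1 t 12.78
```

Request:
servo_tool:
  plan:
    - [20,[0,0,-25],0]
    - [20,[0,0,-17],0.158]
    - [20,[0,0,0],0.158]
    - [20,[0,0,0],0.158]
    - [20,[0,0,0],0.158]
    - [20,[0,0,0],0.158]
    - [20,[0,0,0],0.158]
    - [20,[0,0,0],0.158]
    - [20,[0,0,0],0.158]
    - [20,[49.3,40.5,0],0]
    - [20,[49.3,40.5,0],0]
    - [20,[0,0,0],0]

```text
t: 14.28
eef_pos: [0.5203, 0.0155, 0.0597]
eef_rot: [1.0, 0.007, 0.002, 0.0]
force: [-0.6, 0.1, -0.2]
width: 0.0332
finger_force: 20.0
```

```bash
python3 - <<'E'
from h import *
go(519,16,22.8,1)
im,_=read_camera("wrist"); cv2.imwrite("pics/w7.png",im)
E
```

```text
at [520.3  15.5  59.7] psi 0.8 j6 1.58 | shift(now axes) [-1.5 -0.5 36.9] twist -0.003 | shift after twist -1.3 -0.5 t 14.28
```

View pics/w7.png

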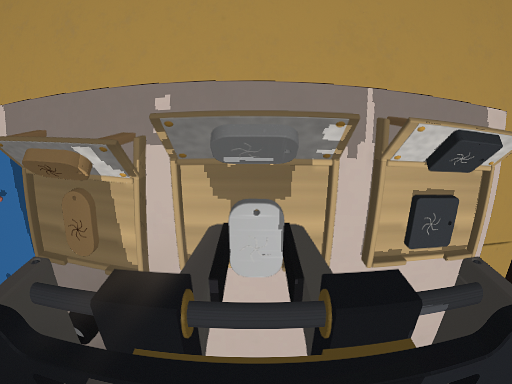

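The aluminium blank is held at (256,238) over the aluminium-labelled tray. The other two blanks lie flat in their trays at (78,222) and (432,222).

Request:
servo_tool:
  plan:
    - [20,[-1,0,20],0]
    - [20,[0,0,13],0]
    - [20,[0,0,4],0]
    - [20,[0,0,0.5],0]
    - [20,[0,0,0],0]
    - [54,[0,0,0],0]
    - [54,[0,0,0],0]
    - [54,[0,0,0],0]
    - [54,[0,0,-40],0]
    - [54,[0,0,-50],0]
    - [54,[0,0,-50],0]
    - [54,[0,0,0],0]

```text
t: 15.82
eef_pos: [0.518, 0.0177, 0.1653]
eef_rot: [1.0, 0.009, 0.004, -0.0]
force: [0.5, 0.1, -0.2]
width: 0.054
finger_force: 0.0
```

```bash
python3 - <<'E'
from h import *
im,d,P=cloud("top")
for n,r in dict(ts=(440,236,482,280),tl=(350,238,388,284),tq=(534,236,584,284)).items(): print(n,fit(P,[v*.64 for v in r],.0095,.03))
go(506,357,90,14)
E
```

```text
ts {'mean': array([503.4,   6.5]), 'c': (502.9, 6.6), 'size': (26.5, 10.1), 'rect': 2.4, 'pca': np.float64(179.2), 'z': np.float64(13.9)}
tl {'mean': array([510.1, 165.7]), 'c': (509.7, 165.7), 'size': (30.2, 56.7), 'rect': 85.6, 'pca': np.float64(176.5), 'z': np.float64(15.0)}
tq {'mean': array([ 503. , -121.9]), 'c': (498.7, -122.7), 'size': (31.1, 20.0), 'rect': 12.1, 'pca': np.float64(44.19999999999999), 'z': np.float64(13.7)}
at [516.5  17.7 163.1] psi 1.0 j6 1.58 | shift(now axes) [  -4.7 -339.4   73.1] twist -0.227 | shift after twist 71.9 -331.8 t 15.88
```

The blanks' top heights (14, 15 and 14 mm) are right. On to the handpiece.

Request:
servo_tool:
  plan:
    - [54,[-1.7,-56.3,0],0]
    - [54,[-1.7,-56.3,0],0]
    - [54,[-1.7,-56.3,0],0]
    - [54,[-1.7,-56.3,0],0]
    - [54,[-1.7,-56.3,0],0]
    - [54,[-1.7,-56.3,0],0]
    - [54,[0,0,10],-0.18]
    - [54,[0,0,10],-0.18]
    - [54,[0,0,10],-0.18]
    - [54,[0,0,10],-0.18]
    - [54,[0,0,10],-0.18]
    - [54,[0,0,0],-0.18]

```text
t: 17.38
eef_pos: [0.4976, 0.3541, 0.1085]
eef_rot: [0.852, 0.524, -0.002, 0.0]
force: [0.3, -0.5, 0.4]
width: 0.0541
finger_force: 0.0
```

Request:
servo_tool:
  plan:
    - [54,[0,0,0],-0.18]
    - [54,[0,0,0],-0.18]
    - [54,[0,0,0],-0.18]
    - [54,[0,0,0],-0.18]
    - [54,[0,0,0],0]

```text
t: 18.0
eef_pos: [0.4982, 0.3546, 0.1097]
eef_rot: [0.615, 0.788, -0.001, -0.0]
force: [0.1, -0.3, -0.2]
width: 0.054
finger_force: 0.0
```

```bash
python3 - <<'E'
from h import *
go(506.3,355.5,16,104)
im,_=read_camera("wrist"); cv2.imwrite("pics/w8.png",im)
E
```

```text
at [498.2 354.6 109.7] psi 104.1 j6 0.37 | shift(now axes) [-1.   8.3 93.7] twist 0.001 | shift after twist -1.1 8.1 t 18.0
```

View pics/w8.png

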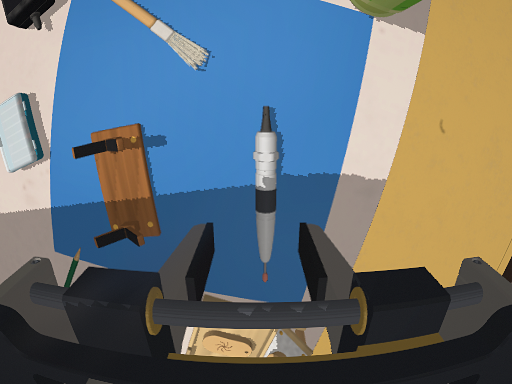

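The handpiece runs almost straight up the picture, (266,107) to (265,280), with its sleeve at (265,200), a little right of mid-fingers. The rest is at the left, (93,132) to (158,235). I'll cast the sleeve and the rest from this view.

```bash
cat >> h.py <<'E'
def wcloud():
    m=camera_model("wrist"); im,d=read_camera("wrist"); K=np.array(m["mtx"]); T=np.linalg.inv(m["world_to_cam"])
    v,u=np.mgrid[:d.shape[0],:d.shape[1]]; a=(u-K[0,2])/K[0,0]; b=(v-K[1,2])/K[1,1]; r=np.hypot(a,b)+1e-9; k=np.tan(r)/r
    P=np.stack([a*k*d,b*k*d,d],-1); return im,d,P@T[:3,:3].T+T[:3,3]
E
python3 - <<'E'
from h import *
im,d,P=wcloud(); hsv=cv2.cvtColor(im,cv2.COLOR_BGR2HSV)
print("hand",fit(P,(245,100,290,285),.006,.03))
s=P[180:220,250:280][hsv[180:220,250:280,2]<60]; print("sleeve",len(s),np.median(s,0).round(4))
r=(65,110,170,255); print("base",fit(P,r,.005,.012))
Z=P[110:255,65:170]; m=(Z[...,2]>.03)&(Z[...,2]<.06); n,l,st,c=cv2.connectedComponentsWithStats(m.astype(np.uint8))
for k in range(1,n):
    if st[k,4]>15:
        q=Z[l==k]*1000; print(st[k,4],"post piece",q.mean(0).round(1),q.min(0).round(1),q.max(0).round(1))
E
```

```text
hand {'mean': array([504. , 367.5]), 'c': (506.4, 362.6), 'size': (21.7, 149.1), 'rect': 16.7, 'pca': np.float64(104.2), 'z': np.float64(16.8)}
sleeve 425 [0.5077 0.3552 0.0179]
base {'mean': array([374.1, 337.7]), 'c': (370.0, 333.1), 'size': (58.8, 112.1), 'rect': 20.4, 'pca': np.float64(111.0), 'z': np.float64(8.0)}
191 post piece [374.2 379.3  42. ] [360.6 370.2  30.3] [382.7 386.3  48.7]
327 post piece [344.4 368.3  39.3] [331.7 360.   30. ] [355.2 376.   48.1]
201 post piece [402.  301.5  40.9] [388.6 291.4  30.1] [412.  307.9  48.3]
315 post piece [372.9 290.   38.9] [361.  281.9  30. ] [384.8 297.7  48. ]
```

Request:
servo_tool:
  plan:
    - [54,[0,4.5,30],0]
    - [54,[0,4.5,30],0]
    - [54,[0,0,22],0]
    - [54,[0,0,10],0]
    - [54,[0,0,2],0]
    - [54,[0,0,0],0]

```text
t: 18.85
eef_pos: [0.5082, 0.3577, 0.0182]
eef_rot: [0.615, 0.789, 0.0, 0.0]
force: [0.4, -0.7, 0.6]
width: 0.0538
finger_force: 0.0
```

Request:
servo_tool:
  plan:
    - [10,[0,0,0],0]
    - [10,[0,0,0],0]
    - [10,[0,0,0],0]
    - [10,[0,0,0],0]
    - [10,[0,0,0],0]
  squeeze: 35

```text
t: 19.48
eef_pos: [0.5078, 0.3574, 0.0177]
eef_rot: [0.615, 0.789, -0.0, -0.0]
force: [-0.6, -0.1, 2.7]
width: 0.0175
finger_force: 35.0
```

Request:
servo_tool:
  plan:
    - [10,[0,0,-20],0]
    - [10,[0,0,-40],0]
    - [10,[0,0,-40],0]
    - [10,[0,0,0],-0.1]
    - [10,[0,0,0],0]

```text
t: 20.1
eef_pos: [0.5081, 0.3575, 0.119]
eef_rot: [0.575, 0.818, 0.001, 0.0]
force: [-0.1, 0.7, -2.2]
width: 0.0178
finger_force: 35.0
```

```bash
python3 - <<'E'
from h import *
# handpiece origin is 6 mm to the burr side of the TCP: TCP goes 6 mm to +x tool of the rest centre
c=np.array([372,333])+6*np.array([-.339,.941]); go(c[0],c[1],110,109.8)
im,_=read_camera("wrist"); cv2.imwrite("pics/w9.png",im)
E
```

```text
at [508.1 357.5 119. ] psi 109.9 j6 0.26 | shift(now axes) [  29.1 -136.3    8.8] twist 0.001 | shift after twist 29.0 -136.4 t 20.1
```

View pics/w9.png

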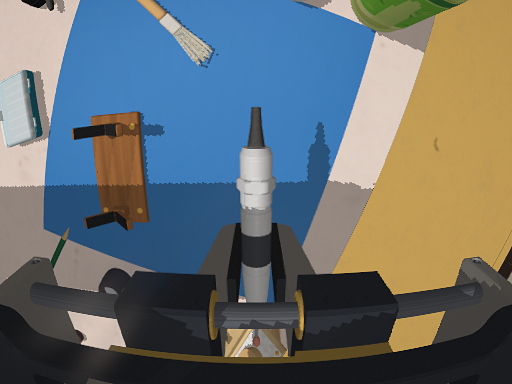

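The handpiece is held straight along the tool, with the sleeve at (257,248) between the pads. The rest at (120,165) is parallel to it, so I move over.

Request:
servo_tool:
  plan:
    - [10,[9.7,-45.4,0],0]
    - [10,[9.7,-45.4,0],0]
    - [10,[9.7,-45.4,0],0]
    - [10,[0,0,20],0]
    - [10,[0,0,10],0]
    - [10,[0,0,0],0]
    - [10,[0,0,0],0]

```text
t: 21.02
eef_pos: [0.3705, 0.3386, 0.0878]
eef_rot: [0.575, 0.818, 0.0, 0.0]
force: [-0.2, 0.4, -2.7]
width: 0.0176
finger_force: 35.0
```

```bash
python3 - <<'E'
from h import *
c=np.array([372,333])+6*np.array([-.339,.941]); go(c[0],c[1],45,109.8)
im,d,P=wcloud(); cv2.imwrite("pics/w10.png",im)
E
```

```text
at [370.5 338.6  87.8] psi 109.8 j6 0.39 | shift(now axes) [ 0.2 -0.5 42.8] twist 0.0 | shift after twist 0.2 -0.5 t 21.02
```

View pics/w10.png

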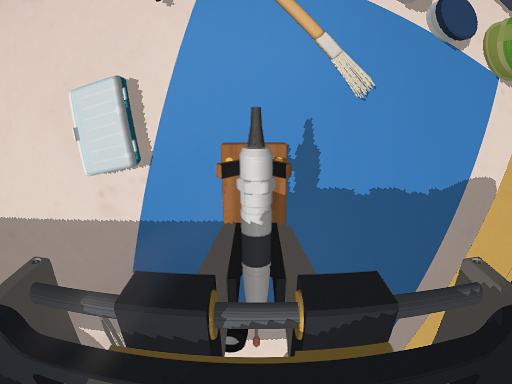

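The far post (217–290, centre about 254) and the base (222–288) are centred on the handpiece at x = 256. I lower it until it touches.

Request:
servo_tool:
  plan:
    - [10,[0,-1,18],0]
    - [10,[0,0,14],0]
    - [10,[0,0,6],0]
    - [10,[0,0,0],0]
    - [10,[0,0,1],0]
    - [10,[0,0,0],0]

```text
t: 21.82
eef_pos: [0.3692, 0.3383, 0.0489]
eef_rot: [0.574, 0.819, 0.0, 0.0]
force: [-0.5, 0.6, -2.1]
width: 0.0173
finger_force: 35.0
```

Request:
servo_tool:
  plan:
    - [10,[0,0,1],0]
    - [10,[0,0,1],0]
    - [10,[0,0,0],0]
  squeeze: 10

```text
t: 22.2
eef_pos: [0.369, 0.3381, 0.0466]
eef_rot: [0.574, 0.819, 0.0, 0.0]
force: [-0.4, -0.8, -0.1]
width: 0.0184
finger_force: 10.0
```

Contact: the weight has gone off the wrist. I open the fingers and retreat.

Request:
servo_tool:
  plan:
    - [22,[0,0,0],0]
    - [24,[0,0,0],0]
    - [28,[0,0,0],0]
    - [34,[0,0,0],0]
    - [44,[0,0,0],0]
    - [44,[0,0,-15],0]
    - [44,[0,0,-40],0]
    - [44,[0,0,-50],0]
    - [44,[0,0,-50],0]
    - [44,[0,55,0],0]
    - [44,[0,55,0],0]
    - [44,[0,0,0],0]

```text
t: 23.7
eef_pos: [0.4753, 0.3765, 0.2026]
eef_rot: [0.575, 0.818, 0.001, 0.0]
force: [-1.0, -0.4, -0.2]
width: 0.044
finger_force: 0.0
```

```bash
python3 - <<'E'
from h import *
im,_,_=wcloud(); a=cv2.imread("pics/top.png"); t,d,P=cloud("top"); np.savez("end.npz",P=P)
cv2.imwrite("pics/end.png",np.hstack([cv2.resize(im,(400,300)),cv2.resize(t[90:282,120:392],(400,300))]))
r=[v*.64 for v in (196,318,302,385)]; print("rest hand",fit(P,r,.039,.06))
r=[v*.64 for v in (328,320,362,356)]; print("loupe",fit(np.load("top.npz")["P"],r,.015,.05),fit(P,r,.015,.05))
E
```

```text
rest hand {'mean': array([371.5, 336.3]), 'c': (368.9, 336.1), 'size': (31.5, 86.1), 'rect': 4.8, 'pca': np.float64(105.1), 'z': np.float64(44.0)}
loupe {'mean': array([393.5, 195.7]), 'c': (393.9, 195.8), 'size': (32.4, 32.1), 'rect': 45.5, 'pca': np.float64(125.2), 'z': np.float64(25.1)} {'mean': array([393.4, 195.5]), 'c': (393.9, 196.0), 'size': (31.4, 33.6), 'rect': 89.4, 'pca': np.float64(8.599999999999994), 'z': np.float64(25.5)}
```

View pics/end.png

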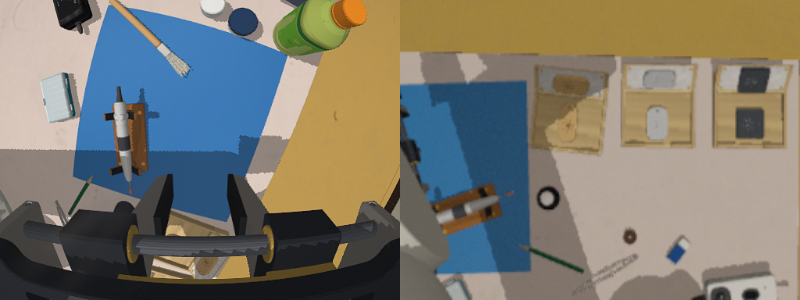

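The handpiece lies along the rest in both posts (left half: posts near y = 112 and 170). All the blanks are in their trays and the loupe has not moved. One numeric check of the centring remains.

```bash
python3 - <<'E'
from h import *
im,d,P=wcloud(); v=cv2.cvtColor(im,cv2.COLOR_BGR2HSV)[...,2]
u=np.array([-.339,.941]); n=np.array([.941,.339])
rel=P[...,:2]*1000-np.array([372,333]); A=rel@u; N=rel@n; z=P[...,2]*1000
m=(abs(A)<25)&(abs(N)<9)&(z>35)&(z<60)&(v<70); print("sleeve",m.sum(),A[m].mean().round(1),N[m].mean().round(1))
m=(abs(A)<105)&(abs(N)<14)&(z>30)&(z<62); print("hand extent",np.percentile(A[m],[1,99]).round(1))
for a in(-25,25,55):
    k=m&(abs(A-a)<5); print(a,N[k].mean().round(1),np.percentile(z[k],90).round(1))
for s in(-42,42):
    k=(abs(A-s)<12)&(abs(N)>14)&(abs(N)<26)&(z>38)&(z<50); print("post",A[k].mean().round(1),N[k].min().round(1),N[k].max().round(1))
E
```

```text
sleeve 200 2.8 3.4
hand extent [-78.3  81.7]
-25 2.1 43.1
25 1.8 47.9
55 1.9 50.7
post -40.5 -25.1 25.9
post 42.8 -25.0 25.9
```

```bash
python3 -c "
from cell import *
print(finish_job())"
```

```text
the job is handed in; nothing more can be done
None
```

I handed the job in at about 24 s of the 102 s allowed; it returned no verdict. By my last camera check, all three blanks lie flat in their matching trays, the handpiece sits centred in both V posts, the loupe has not moved, and the gripper is clear of everything.

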